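# Plug the open fermenter port with the sprung tongs

## Robot

A 6-joint arm with a two-finger parallel gripper is mounted at the origin on the work surface. World frame = base frame: x ahead of the robot, y to its left, z up, the work surface at z = 0. Lengths are in m, angles in rad, forces in N, time in s.
With the tool pointing down it reaches from about 0.3 to 0.775 m from the base axis. Payload 14.6 kg.
Tool frame: the origin (TCP) lies midway between the tips of the shut fingers; the grasp point (between the pads) lies 19 mm behind it; z points along the fingers, y is the direction in which the jaws open and shut (so a half turn about z gives the same grasp; the last joint's range is limited). The gripper opens to 94 mm and grips with 3 to 60 N. Pads are 16 mm wide; open, the fingers measure 119 mm over their backs; the gripper's body (75 mm by 177 mm) begins 78 mm behind the grasp point.
Start: joints at [-1.17, 0.3, 1.521, -0, 1.321, -0.067], TCP at [0.248, -0.491, 0.205] pointing down, gripper open.
Joint ranges: [-3.03, 3.03], [-0.79, 2.21], [0.23, 2.52], [-1.04, 4.18], [0, 3.07], [-2.55, 2.55]. Speed limits (rad/s): [2.22, 2.22, 2.57, 3.14, 3.14, 3.14].

## Interface

Orientations are given as [roll, pitch, yaw] about the fixed x, y, z axes, in that order (R = Rz(yaw) Ry(pitch) Rx(roll)).
In Python, from station import readout, imaging, job gives the robot as it stands.
- The arm moves only by the tool arm_command, never from a script. Its argument "increments" is a list of rows, each an object with "gripper": the opening, from 0 (shut) to 1 (fully open); "slide": the shift along the world's x, y, z in m, a list of three; "yaw": the turn about the world's z in rad. A call has 1 to 8 rows; each row is the pose to reach, as a shift and turn from the pose commanded when the call began; what a row does not reach only later rows make up. A row lasts 1/8 s, in which the tool goes at most 62.5 mm and 10.7 degrees, less where a joint would pass 70% of its speed; a pose out of reach is approached as far as the arm can. A call with a gripper value outside its range is refused whole. The fingers move at their own pace and stop on an object; "grip_force" is the grip in N (left out, the last holds). Time passes only in rows, so rows that repeat a pose let the fingers close. It gives the time, the measured TCP pose, the force and the opening at its end, in the units of the state.
- readout.get_obs(): the state, without advancing time (a new reading comes with each control period).
- imaging.camera(name): name is "scene" or "top"; returns a dict with "color" (400x640x3 uint8, red, green, blue), "mtx" (3x3 intrinsics, pixels), "D" ([k1, k2, p1, p2, k3] as OpenCV has them; the pictures are not rectified), "rvec" (rotation vector, rad) and "tvec" (3), from world to camera coordinates, as OpenCV has them. Camera axes: x right, y down, z forward; pixel columns grow to the right and rows downward; lengths in m; the calibration is good to about 2 mm. A picture is of the moment at which its call begins. There is no depth.
- job.hand_in(): hands the job in, once; it reports no verdict.
The state is a dict: "time_s": time; "qpos": joint angles; "joint_vel": joint speeds; "tau": joint torques, N m; "ee_pos": TCP position; "eef_rot": TCP orientation; "force": force on the tool from outside, world axes, zero at the start; "moment": the same for the moment, N m; "grip_width": finger opening in m.
Only numpy, scipy, OpenCV 4.12 (cv2) and the standard library are available. Lean on these libraries where they do the work, as an engineer would, in place of code of your own. Each camera call takes 0.05 s, during which the arm holds its last target. There are 200 camera calls.

## Task

The fermenter's lid has one port still open: close it with the sterile blanking plug from the rack (the one with the plain round stem), handling the plug only with the sprung tongs, never with the fingers. Carry it over in the tongs, feel for the bore (tightening the clamp has dragged the lid round a little), press it down until its flange sits flush on the rim, bed the seal with a steady push of about 15 N for a second (no more than 30 N: the lid stands on glass), and let go. Then stand the tongs back in their stand, tips down, and leave everything else where it is.

Things in the scene. Friction and masses are not known exactly. Their poses are not given: they have to be found in the camera images.
- tongs: Sprung steel tongs, 134 mm tall, upright in the stand, spring bow on top, tips down, z up. Origin: on the mid-line at the tips' lower ends. The legs (strips 14 mm wide, 3 mm thick) lie at +y and -y, hinged 130 mm above the tips, and close along y. The tips bear V-shaped jaws 14 mm high, 16 mm wide (x). 72 g.
- tongs_grip (a point): Mid-line of the tongs, 94 mm above the tips, between the legs' ribbed outer grip plates (22 mm wide along x, 74 to 114 mm above the tips), to be taken from above. Width over the plates' lower edges and gap between the jaws: free 41 and 36 mm; 35 and 26 mm; 29 and 12 mm (shut on the plug's stem, plates then parallel).
- tongs_left (a joint): Squeeze of each leg (both move alike), rad: 0 sprung open, about 0.05 at 35 mm over the plates, 0.108 shut on a 12 mm stem, 0.15 jaws shut empty. The spring pushes each plate out: 3.5 N at 35 mm, so the open tongs still hang between the fingers; 11 N at 29 mm. A grip of about 40 N holds the stem firmly; opened beyond 41 mm the tongs drop out.
- plug: Blanking plug, bare steel, 35 g, upright in one of the rack's holes: body 14 mm in diameter, 16 mm long, end just chamfered; flange 27 mm in diameter, 4 mm thick; plain round stem 12 mm in diameter, 17 mm tall. Origin: centre of the lower end, z up; flange top at z = 20 mm, stem top at 37 mm. The jaws can rest on the flange beside the stem and press through it.
- plug_flange (a point): Centre of the underside of the plug's flange (16 mm above the foot, z up the stem).
- rack: White plastic rack, 64 x 172 x 30 mm, fixed, for three fittings in a row along its y, 56 mm apart, in 18 mm holes; origin at the centre of its underside. The fittings' flanges rest on its top. Which hole holds the plug varies.
- fermenter: 1 L glass fermenter, fixed: white dock 170 mm in diameter, glass, round steel lid 150 mm in diameter, its top 130 mm above the table, a black square motor in the lid's middle up to 189 mm, ports 48 mm from the axis; four bear fittings (up to 175 mm), the one near +y is open. Origin: on the axis, at the table. Tightening the clamp has dragged the lid 0.08 to 0.40 rad round, anticlockwise from above.
- port_nominal (a point): Centre of the open port's rim (150 mm up) if the lid had not been dragged round; really it lies 0.08 to 0.40 rad (4 to 19 mm) on, anticlockwise on the 48 mm arc. Steel ferrule 20 mm tall, flat face 44 mm across, bore 15.5 mm; 3 to 9 mm down four sprung black lips reach 2 mm in: passing them takes 1 to 4 N. At the rim the force rises steeply: hold 15 N for 1 s; over 30 N is forcing it.
- stand: Tongs stand, bent steel, fixed: an upright pocket on a foot plate 70 x 104 mm. Origin: centre of its underside; y is the long way of the pocket, along which the tongs' legs lie. Pocket 22 mm (x) by 60 mm (y) inside, rim 62 mm above the table.
- stand_floor (a point): Centre of the pocket's floor, 8 mm above the table and 54 mm below the rim, where the tongs' tips stand.
- barb_fitting: Steel hose-barb fitting in the rack: same body and flange as the plug, with a ridged stem 32 mm tall. Origin at the underside. Leave alone.
- hex_fitting: Steel fitting with a hexagonal head 22 mm across and 12 mm tall, in the rack. Origin at the underside. Leave alone.
- sample_bottle: Glass sample bottle, 56 mm in diameter, 105 mm tall, origin at the base. Leave alone.
- beaker: Glass beaker, 64 mm in diameter, 75 mm tall, origin at the base. Leave alone.
- dish: Clear dish with lid, 92 mm in diameter, 17 mm tall, origin at the base. Leave alone.
- wrench: Steel wrench lying on the table, 160 mm long, along its x. Leave alone.
- seal_ring: Flat dark ring, 66 mm in diameter, 8 mm tall, origin at the base. Leave alone.

How it is judged:
On the way, in this order (a step that is already met when the one before it is completed fails the run):
1. the tongs hold the plug clear above the rack, squeezed on its stem (contact force between tongs and plug above 1 N and z of plug in the frame of rack above 0.045 m and contact force between plug and rack below 0.05 N), for 0.2 s.
2. the plug is home (flange within 1.8 mm of the port's rim, upright) and held pressed on the port with over 10 N (z of plug_flange in the frame of port_nominal between -0.0018 and 0.0018 m and horizontal distance between plug_flange and port_nominal below 0.021 m and angle between plug's own z axis and vertical below 0.1 rad and contact force between plug and fermenter above 10 N), for 0.5 s.
3. the plug is let go and the tongs are lifted clear of it, the plug staying seated (z of plug_flange in the frame of port_nominal between -0.0018 and 0.0018 m and horizontal distance between plug_flange and port_nominal below 0.021 m and angle between plug's own z axis and vertical below 0.1 rad and contact force between tongs and plug below 0.05 N and z of tongs in the frame of port_nominal above 0.03 m), for 0.1 s.
At the end, for the whole second after the job is handed in: The plug is seated in the port (flange underside within 1.8 mm of the rim, in the bore, tilt under 0.1 rad) and the tongs, sprung open, stand at rest in their stand with the tips within 8 mm of its floor, within 22 mm of its middle, and tilted less than 0.25 rad; nothing else moved (z of plug_flange in the frame of port_nominal between -0.0018 and 0.0018 m and horizontal distance between plug_flange and port_nominal below 0.021 m and angle between plug's own z axis and vertical below 0.1 rad and horizontal distance between tongs and stand_floor below 0.022 m and z of tongs in the frame of stand_floor below 0.008 m and angle between tongs's own z axis and vertical below 0.25 rad and linear speed of tongs below 0.02 m/s and linear speed of plug below 0.01 m/s and value of joint tongs_left below 0.04 rad); the robot touches nothing.
It fails at once if the fingers touch the plug (contact force between the fingers and plug above 0.3 N).
It fails at once if the fermenter is pressed with more than 35 N by the plug, the tongs or the robot (contact force between fermenter and anything else above 35 N).
It fails at once if another fitting, the bottle, beaker, dish, wrench or ring is moved by more than 15 mm (distance of any of barb_fitting, hex_fitting, sample_bottle, beaker, dish, wrench, seal_ring from where it was at the start of the episode above 0.015 m).
It also fails if it takes over 72 s, if anything falls off the work surface, if the arm or the gripper's body presses on something with over 40 N, if the wrist force passes 120 N, or if a joint passes its speed limit or range.

## Working session

There is one attempt and no reset: what is moved stays moved. The work goes in short steps, Python scripts to look and compute and a tool call to move; the robot and the scene stay as the last step left them, time stands still between calls to the robot, and variables do not carry over. Pictures are saved under pics/ and viewed, about 8 in all and at most 12, crops included, and the job is handed in when it is done.

Besides the shell and the picture viewer there is one more tool, called after "Request:" as name(argument=value, ...), one argument or row to a line, values as JSON. arm_command: Moves the arm, as the interface text tells. Its arguments: {"type":"object","properties":{"increments":{"type":"array","items":{"type":"object","properties":{"gripper":{"type":"number"},"slide":{"type":"array","items":{"type":"number"}},"yaw":{"type":"number"}}}},"grip_force":{"type":"number"}},"required":["increments"]}

```bash
mkdir -p pics; cat > h.py <<'E'
import numpy as np, cv2
from station import readout, imaging, job
def grab(n,tag):
    c=imaging.camera(n); cv2.imwrite(f"pics/{tag}.png",c["color"][:,:,::-1]); np.save(f"pics/{tag}.npy",np.array([c],dtype=object),allow_pickle=True); return c
def load(tag): return np.load(f"pics/{tag}.npy",allow_pickle=True)[0]
def proj(c,P): return cv2.projectPoints(np.array(P,float).reshape(-1,3),np.array(c["rvec"],float),np.array(c["tvec"],float),np.array(c["mtx"],float),np.array(c["D"],float))[0].reshape(-1,2)
def unproj(c,uv,z):
    uv=np.array(uv,float).reshape(-1,1,2)
    n=cv2.undistortPoints(uv,np.array(c["mtx"],float),np.array(c["D"],float)).reshape(-1,2)
    R=cv2.Rodrigues(np.array(c["rvec"],float))[0]; t=np.array(c["tvec"],float).ravel()
    o=-R.T@t; d=np.c_[n,np.ones(len(n))]@R
    z=np.broadcast_to(z,len(d)); s=(z-o[2])/d[:,2]; return o+s[:,None]*d
def crop(tag,x0,y0,w,h,s):
    im=cv2.imread(f"pics/{tag}.png")[y0:y0+h,x0:x0+w]; cv2.imwrite(f"pics/{tag}_c{x0}_{y0}.png",cv2.resize(im,None,fx=s,fy=s,interpolation=cv2.INTER_CUBIC))
E
python3 - <<'E'
from h import *
for n in("top","scene"):
    c=grab(n,n+"0"); R=cv2.Rodrigues(np.array(c["rvec"],float))[0]; print(n,-R.T@np.array(c["tvec"]).ravel(),R[2])
print(readout.get_obs())
a=cv2.imread("pics/top0.png");b=cv2.imread("pics/scene0.png")
E
```

```text
top [0.41807217 0.03856069 0.98003144] [ 0.16771494  0.02239272 -0.98558118]
scene [ 1.16680269 -0.73762284  0.80190115] [-0.49830988  0.65721611 -0.56546817]
{'time_s': 0.1, 'qpos': array([-1.16958341e+00,  3.00380143e-01,  1.52147057e+00, -8.25196405e-06,
        1.32071694e+00, -6.66092895e-02]), 'joint_vel': array([-0.00014728, -0.00026853, -0.00157044,  0.00066431,  0.0011043 ,
       -0.00039447]), 'tau': array([ 1.56688275e-03, -5.32643330e+01, -3.53283870e+01,  7.10465619e-02,
        2.35170673e-02, -4.24592577e-05]), 'ee_pos': array([ 0.24792376, -0.49070554,  0.20498298]), 'eef_rot': array([-3.14061929e+00, -5.69200950e-05,  4.67824221e-01]), 'force': array([-0.87678538, -0.00706631, -0.21179669]), 'moment': array([ 0.00956136, -0.03256671, -0.04312636]), 'grip_width': 0.09423535839234677}
```

View pics/top0.png

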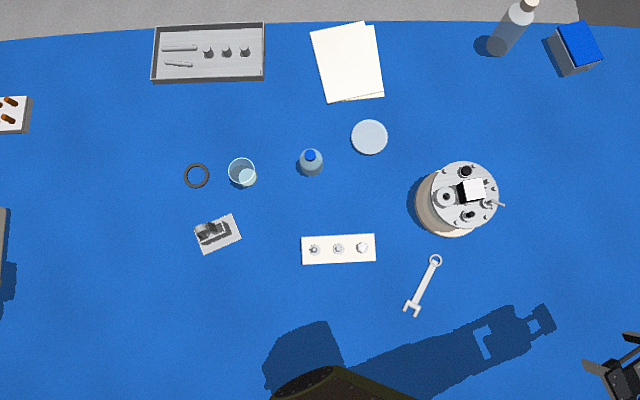

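View pics/scene0.png

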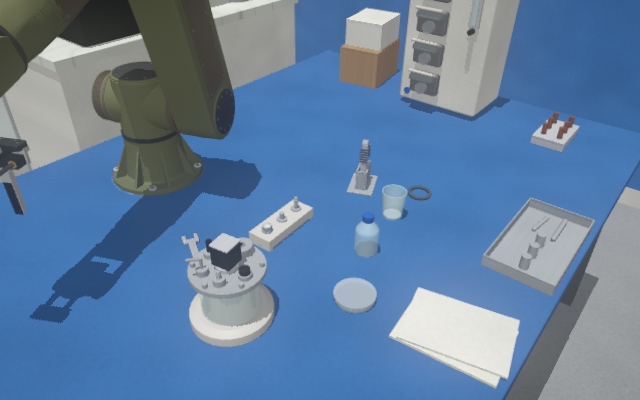

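The top view shows the stand at about (218,234), the rack at (338,249) and the fermenter at (463,197), with the open port near (446,197). I'll enlarge these.

```bash
python3 - <<'E'
from h import *
a=cv2.imread("pics/top0.png");b=cv2.imread("pics/scene0.png")
def cr(im,x,y,w,h,W,H): return cv2.resize(im[y:y+h,x:x+w],(W,H),interpolation=cv2.INTER_CUBIC)
r1=np.hstack([cr(a,190,207,56,50,336,300),cr(a,298,229,80,40,464,300*1)])
r1=np.hstack([cr(a,190,207,56,50,336,300),cr(a,298,220,77,50,464,300)])
r2=np.hstack([cr(a,410,155,100,90,333,300),cr(b,335,130,50,70,214,300),cr(b,245,190,75,60,253,300)])
# scale: stand 6x, rack 6.02x, ferm 3.33x, stand scene 4.29x, rack scene 3.37/5
r2=np.hstack([cr(a,410,155,100,90,333,300),cr(b,335,130,50,70,214,300),cr(b,245,190,63,75,253,300)])
cv2.imwrite("pics/m1.png",np.vstack([r1,r2]))
E
```

```text
(no output)
```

View pics/m1.png

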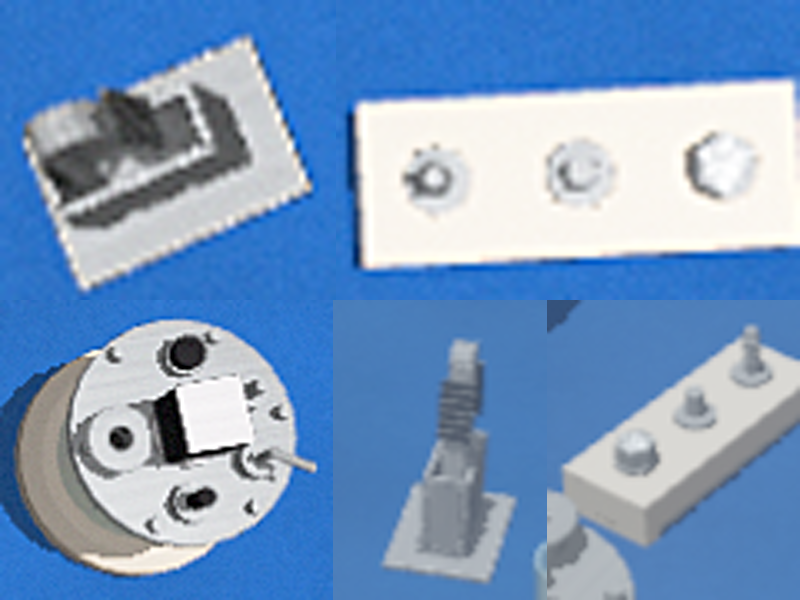

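The plug is the middle fitting, with flange centre at about (338.5,248.7). The port bore is at about (446.3,196.1). Next I compute positions and check them against the known sizes.

```bash
python3 - <<'E'
from h import *
c=load("top0"); s=load("scene0"); np.set_printoptions(precision=4,suppress=True)
f=unproj(c,[[231.3,213.2],[241.8,238.2],[204.2,255],[194.2,228.7]],.004); print("foot",f[:,:2],np.linalg.norm(np.diff(f,axis=0),axis=1),f.mean(0))
cc=f.mean(0); d=(f[0]+f[1]-f[2]-f[3])[:2]; th=np.arctan2(d[1],d[0]); print("long dir",th, 'short',np.arctan2(*((f[0]+f[3]-f[1]-f[2])[:2][::-1])))
r=unproj(c,[[301.5,237],[374,233.5],[376,262],[302.5,264.7]],.03); print("rack",r[:,:2],np.linalg.norm(np.diff(r,axis=0),axis=1),r.mean(0))
print("fits flange",unproj(c,[[298+(434-336)/6.026,220+180/6],[338.5,248.7],[298+(722-336)/6.026,220+165/6]],[.034,.034,.034]))
print("plug scene flange", unproj(s,[[245+147/4.016,190+115/4]],.034))
print("port",unproj(c,[446.3,196.1],.15),"lid c",unproj(c,[464.6,195],.13))
u=np.array([np.cos(th),np.sin(th)])
P=[[cc[0],cc[1],.008],[cc[0],cc[1],.142]]
for z in(.082,.122):
  for sg in(1,-1): P.append([*(cc[:2]+sg*.0205*u),z])
for z in(.062,):
  for sg in(1,-1): P.append([*(cc[:2]+sg*.03*u),z])
p=proj(c,P); q=proj(s,P)
print("top mosaic",(p-[190,207])*6); print("scene mosaic",(q-[335,130])*4.286+[333,300])
E
```

```text
foot [[0.5514 0.2842]
 [0.4893 0.2562]
 [0.4484 0.3489]
 [0.5133 0.3768]] [0.0682 0.1014 0.0707] [0.5006 0.3165 0.004 ]
long dir -1.16776186664872 short 0.41369497462987276
rack [[ 0.4894  0.1074]
 [ 0.4961 -0.0647]
 [ 0.4291 -0.0677]
 [ 0.4242  0.105 ]] [0.1722 0.0671 0.1727] [0.4597 0.02   0.03  ]
fits flange [[ 0.4583  0.077   0.034 ]
 [ 0.4609  0.02    0.034 ]
 [ 0.4632 -0.0353  0.034 ]]
plug scene flange [[0.4637 0.0151 0.034 ]]
port [[ 0.5633 -0.2067  0.15  ]] lid c [[ 0.5688 -0.2529  0.13  ]]
top mosaic [[164.114  159.4767]
 [ 59.4488 127.9324]
 [159.4042 121.8255]
 [ 60.6841 164.5224]
 [128.6277 110.9336]
 [ 25.5701 155.5297]
 [196.2728 117.2259]
 [ 54.7953 178.4032]]
scene mosaic [[451.3902 521.4064]
 [463.9335 341.5399]
 [451.8633 440.0887]
 [464.2682 409.2135]
 [455.6321 384.873 ]
 [468.1573 354.7538]
 [447.0875 474.4685]
 [465.1566 428.7571]]
```

Sizes agree: foot 69x101, rack 67x172 and port 47 mm from the axis. The stand is at (0.5006,0.3165) and the tool yaw needed there is 0.408. Moving above it.

Request:
arm_command(
  increments=[
    {"slide":[0.03,0.1,0.05],"yaw":-0.06,"gripper":1},
    {"slide":[0.09,0.3,0.05],"yaw":-0.06},
    {"slide":[0.15,0.5,0.05],"yaw":-0.06},
    {"slide":[0.2521,0.807,0.05],"yaw":-0.06},
    {"slide":[0.2521,0.807,0.05],"yaw":-0.06},
    {"slide":[0.2521,0.807,0.05],"yaw":-0.06},
    {"slide":[0.2521,0.807,0.05],"yaw":-0.06},
    {"slide":[0.2521,0.807,0.05],"yaw":-0.06},
  ],
)

```text
invalid input
```

Request:
arm_command(
  increments=[
    {"slide":[0.03,0.1,0.05],"yaw":-0.06,"gripper":1.0},
    {"slide":[0.09,0.3,0.05],"yaw":-0.06,"gripper":1.0},
    {"slide":[0.15,0.5,0.05],"yaw":-0.06,"gripper":1.0},
    {"slide":[0.252,0.807,0.05],"yaw":-0.06,"gripper":1.0},
    {"slide":[0.252,0.807,0.05],"yaw":-0.06,"gripper":1.0},
    {"slide":[0.252,0.807,0.05],"yaw":-0.06,"gripper":1.0},
    {"slide":[0.252,0.807,0.05],"yaw":-0.06,"gripper":1.0},
    {"slide":[0.252,0.807,0.05],"yaw":-0.06,"gripper":1.0},
  ],
)

```text
time_s: 1.1
ee_pos: [0.3942, -0.0175, 0.2478]
eef_rot: [3.141, -0.0, 0.408]
force: [0.3, -0.7, 0.9]
grip_width: 0.094
```

Request:
arm_command(
  increments=[
    {"slide":[0,0,0],"yaw":0,"gripper":1.0},
    {"slide":[0,0,0],"yaw":0,"gripper":1.0},
  ],
)

```text
time_s: 1.35
ee_pos: [0.3939, -0.0198, 0.2474]
eef_rot: [-3.141, 0.001, 0.408]
force: [0.4, -0.5, 0.4]
grip_width: 0.0938
```

Request:
arm_command(
  increments=[
    {"slide":[0.107,0.336,0],"yaw":0,"gripper":1.0},
    {"slide":[0.107,0.336,0],"yaw":0,"gripper":1.0},
    {"slide":[0.107,0.336,0],"yaw":0,"gripper":1.0},
    {"slide":[0.107,0.336,0],"yaw":0,"gripper":1.0},
    {"slide":[0.107,0.336,0],"yaw":0,"gripper":1.0},
    {"slide":[0.107,0.336,0],"yaw":0,"gripper":1.0},
    {"slide":[0.107,0.336,-0.04],"yaw":0,"gripper":1.0},
    {"slide":[0.107,0.336,-0.07],"yaw":0,"gripper":1.0},
  ],
)

```text
time_s: 2.35
ee_pos: [0.5019, 0.3145, 0.1757]
eef_rot: [3.141, 0.002, 0.405]
force: [0.0, 0.5, 0.2]
grip_width: 0.0938
```

Request:
arm_command(
  increments=[
    {"slide":[0,0,0],"yaw":0,"gripper":1.0},
    {"slide":[0,0,0],"yaw":0,"gripper":1.0},
  ],
)

```text
time_s: 2.6
ee_pos: [0.5022, 0.3156, 0.1792]
eef_rot: [-3.141, -0.002, 0.406]
force: [0.4, 0.2, 1.2]
grip_width: 0.0942
```

```bash
python3 - <<'E'
from h import *
grab("scene","s1");grab("top","t1")
a=cv2.imread("pics/s1.png")[80:200,310:430];b=cv2.imread("pics/t1.png")[170:270,150:270]
cv2.imwrite("pics/m2.png",np.hstack([cv2.resize(a,(400,400),interpolation=2),cv2.resize(b,(400,400),interpolation=2)]))
print(readout.get_obs()["ee_pos"])
E
```

```text
[0.50192723 0.316093   0.17932256]
```

View pics/m2.png

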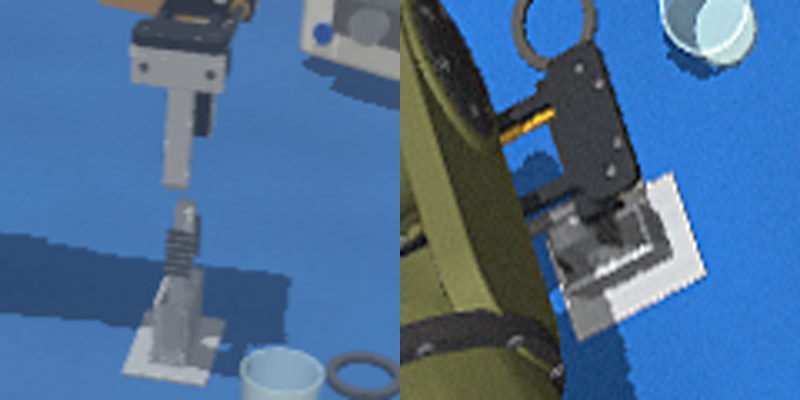

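```bash
python3 - <<'E'
from h import *
s=load("s1"); t=np.array([.502,.316,.179]); u=np.array([np.cos(-1.163),np.sin(-1.163),0]); v=np.array([-u[1],u[0],0])
k=400/120
P=[t,t+.053*u,t+.053*u+.008*v,t+.053*u-.008*v,[.5006,.3165,.142],[.5006,.3165,.135]]+[np.array([.5006,.3165,.142])+.007*a*v for a in(1,-1)]
print((proj(s,P)-[310,80])*k)
for uv in [(188,203)]: print(unproj(s,np.array(uv)/k+[310,80],.142))
print(unproj(s,np.array((177,188))/k+[310,80],.179)-.053*u)
c=load("top0"); print((unproj(c,np.array((70,122))/6+[190,207],.142)))
E
```

```text
[[189.14813624 158.31422276]
 [176.32911382 188.3994813 ]
 [186.55878147 189.76451875]
 [166.12482463 187.03697138]
 [185.13504938 198.98889399]
 [184.59654857 206.6792476 ]
 [193.68103612 200.13823491]
 [176.6068413  197.84136941]]
[[0.50621467 0.31232248 0.142     ]]
[[0.5020271 0.316873  0.179    ]]
[[0.50269973 0.31278077 0.142     ]]
```

The finger tip projects within a pixel of where it appears, and the tongs lie within 2–3 mm of the tool axis. Going down and taking them.

Request:
arm_command(
  increments=[
    {"slide":[0.001,0,-0.03],"yaw":0.002,"gripper":1.0},
    {"slide":[0.001,0,-0.06],"yaw":0.002,"gripper":1.0},
    {"slide":[0.001,0,-0.08],"yaw":0.002,"gripper":1.0},
    {"slide":[0.001,0,-0.095],"yaw":0.002,"gripper":1.0},
    {"slide":[0.001,0,-0.095],"yaw":0.002,"gripper":1.0},
  ],
)

```text
time_s: 3.32
ee_pos: [0.502, 0.3163, 0.0825]
eef_rot: [3.142, 0.001, 0.41]
force: [0.0, 0.2, -0.1]
grip_width: 0.0941
```

Request:
arm_command(
  grip_force=20,
  increments=[
    {"slide":[0,0,0],"yaw":0,"gripper":0.36},
    {"slide":[0,0,0],"yaw":0,"gripper":0.36},
    {"slide":[0,0,0],"yaw":0,"gripper":0.36},
    {"slide":[0,0,0],"yaw":0,"gripper":0.36},
    {"slide":[0,0,0],"yaw":0,"gripper":0.36},
    {"slide":[0,0,0],"yaw":0,"gripper":0.36},
    {"slide":[0,0,0],"yaw":0,"gripper":0.36},
    {"slide":[0,0,0],"yaw":0,"gripper":0.36},
  ],
)

```text
time_s: 4.32
ee_pos: [0.502, 0.3164, 0.0826]
eef_rot: [3.142, 0.0, 0.41]
force: [-0.5, 1.0, -1.1]
grip_width: 0.034
```

Request:
arm_command(
  increments=[
    {"slide":[0,0,0.02],"yaw":0,"gripper":0.36},
    {"slide":[0,0,0.05],"yaw":0,"gripper":0.36},
    {"slide":[0,0,0.08],"yaw":0,"gripper":0.36},
    {"slide":[0,0,0.11],"yaw":0,"gripper":0.36},
    {"slide":[0,0,0.12],"yaw":0,"gripper":0.36},
    {"slide":[0,0,0.12],"yaw":0,"gripper":0.36},
  ],
)

```text
time_s: 5.08
ee_pos: [0.5021, 0.3164, 0.2023]
eef_rot: [-3.142, -0.0, 0.41]
force: [0.3, 0.5, -1.2]
grip_width: 0.0344
```

Request:
arm_command(
  increments=[
    {"slide":[-0.005,-0.04,0],"yaw":0.15,"gripper":0.36},
    {"slide":[-0.01,-0.08,0],"yaw":0.3,"gripper":0.36},
    {"slide":[-0.015,-0.12,0],"yaw":0.45,"gripper":0.36},
    {"slide":[-0.02,-0.16,0],"yaw":0.6,"gripper":0.36},
    {"slide":[-0.025,-0.2,0],"yaw":0.75,"gripper":0.36},
    {"slide":[-0.03,-0.24,0],"yaw":0.9,"gripper":0.36},
    {"slide":[-0.04,-0.28,0],"yaw":1.05,"gripper":0.36},
    {"slide":[-0.041,-0.2963,0],"yaw":1.2,"gripper":0.36},
  ],
)

```text
time_s: 6.08
ee_pos: [0.4601, 0.0185, 0.2013]
eef_rot: [-3.14, -0.0, 1.613]
force: [-0.3, -0.0, -0.6]
grip_width: 0.034
```

Request:
arm_command(
  increments=[
    {"slide":[0,0,-0.02],"yaw":0,"gripper":0.36},
    {"slide":[0,0,-0.03],"yaw":0,"gripper":0.36},
    {"slide":[0,0,-0.03],"yaw":0,"gripper":0.36},
  ],
)

```text
time_s: 6.45
ee_pos: [0.4606, 0.0204, 0.1716]
eef_rot: [-3.139, -0.0, 1.61]
force: [1.2, 0.1, -0.3]
grip_width: 0.034
```

```bash
python3 - <<'E'
from h import *
s=grab("scene","s2");grab("top","t2")
a=cv2.imread("pics/s2.png")[110:260,220:345];b=cv2.imread("pics/t2.png")[190:290,280:400]
cv2.imwrite("pics/m3.png",np.hstack([cv2.resize(a,(500,600),interpolation=2),cv2.resize(b[:, :60],(300,600)[::1],interpolation=2)]))
o=readout.get_obs();print(o["ee_pos"],o["eef_rot"]); t=o["ee_pos"]
P=[t-[0,0,.075],[.4605,.0205,.034],[.4605,.0205,.051]]
print((proj(s,P)-[220,110])*4)
E
```

```text
[0.46116315 0.02036974 0.17274754] [-3.14150106e+00 -2.97813725e-05  1.61007636e+00]
[[246.03259848 344.20726075]
 [248.46155297 428.95887186]
 [247.65240004 406.69673491]]
```

View pics/m3.png

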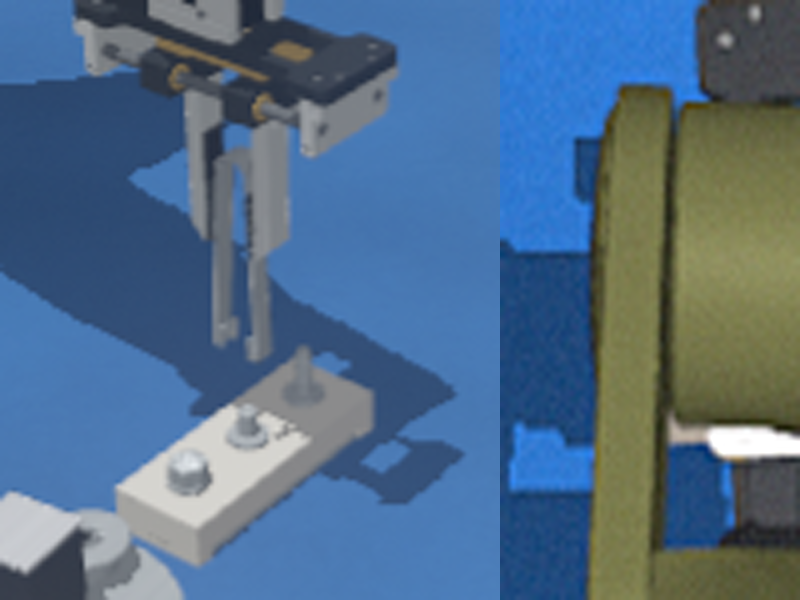

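The open jaws hang above the plug (middle hole), with tip middle at about (242,350) and flange centre at (247,433), which fits the projections to about 2 mm. Lowering in steps.

Request:
arm_command(
  increments=[
    {"slide":[0.0,0,-0.02],"yaw":0,"gripper":0.36},
    {"slide":[0.0,0,-0.04],"yaw":0,"gripper":0.36},
    {"slide":[0.0,0,-0.053],"yaw":0,"gripper":0.36},
    {"slide":[0.0,0,-0.055],"yaw":0,"gripper":0.36},
    {"slide":[0.0,0,-0.057],"yaw":0,"gripper":0.36},
    {"slide":[0.0,0,-0.057],"yaw":0,"gripper":0.36},
  ],
)

```text
time_s: 7.3
ee_pos: [0.4613, 0.0202, 0.1161]
eef_rot: [3.141, 0.0, 1.61]
force: [-0.3, 1.2, -0.4]
grip_width: 0.0338
```

Request:
arm_command(
  increments=[
    {"slide":[0.0,0,-0.002],"yaw":0,"gripper":0.36},
    {"slide":[0.0,0,-0.003],"yaw":0,"gripper":0.36},
    {"slide":[0.0,0,-0.003],"yaw":0,"gripper":0.36},
  ],
)

```text
time_s: 7.68
ee_pos: [0.4611, 0.0202, 0.1126]
eef_rot: [-3.142, 0.0, 1.61]
force: [-0.5, -0.4, -1.0]
grip_width: 0.0336
```

```bash
python3 - <<'E'
from h import *
s=grab("scene","s3")
a=cv2.imread("pics/s3.png")[160:235,240:340]
cv2.imwrite("pics/m4.png",cv2.resize(a,(800,600),interpolation=2))
o=readout.get_obs();print(o["ee_pos"],o["eef_rot"],o["force"])
E
```

```text
[0.4610605  0.02015844 0.11264917] [-3.14156227e+00  5.20890886e-07  1.60980543e+00] [-0.78406912  0.38886187 -1.04505606]
```

View pics/m4.png

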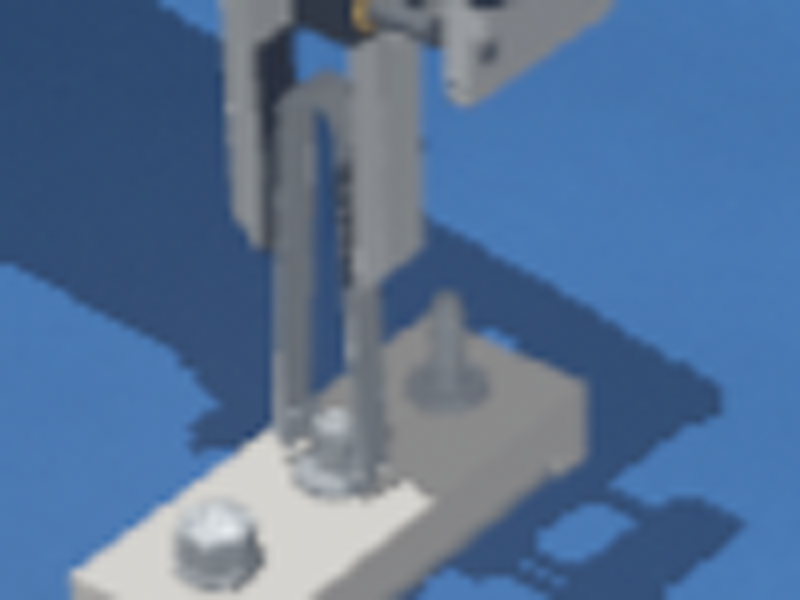

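The stem stands between the jaws (far jaw about (288,445), near jaw (372,485), stem (333,430)), offset about 2 mm in +x. I'll shift a little and squeeze.

Request:
arm_command(
  grip_force=40,
  increments=[
    {"slide":[0.002,0,-0.0005],"yaw":0,"gripper":0.34},
    {"slide":[0.002,0,-0.0005],"yaw":0,"gripper":0.2},
    {"slide":[0.002,0,-0.0005],"yaw":0,"gripper":0.2},
    {"slide":[0.002,0,-0.0005],"yaw":0,"gripper":0.2},
    {"slide":[0.002,0,-0.0005],"yaw":0,"gripper":0.2},
    {"slide":[0.002,0,-0.0005],"yaw":0,"gripper":0.2},
  ],
)

```text
time_s: 8.48
ee_pos: [0.4629, 0.0202, 0.1121]
eef_rot: [-3.141, -0.0, 1.61]
force: [-2.9, 1.7, 1.2]
grip_width: 0.0284
```

Request:
arm_command(
  increments=[
    {"slide":[0,0,0.015],"yaw":0,"gripper":0.2},
    {"slide":[0,0,0.03],"yaw":0,"gripper":0.2},
    {"slide":[0,0,0.05],"yaw":0,"gripper":0.2},
    {"slide":[0,0,0.07],"yaw":0,"gripper":0.2},
    {"slide":[0,0,0.07],"yaw":0,"gripper":0.2},
    {"slide":[0,0,0.07],"yaw":0,"gripper":0.2},
  ],
)

```text
time_s: 9.22
ee_pos: [0.4629, 0.0201, 0.1819]
eef_rot: [-3.141, 0.0, 1.61]
force: [0.5, 0.8, -1.4]
grip_width: 0.0285
```

```bash
python3 - <<'E'
from h import *
s=grab("scene","s4")
a=cv2.imread("pics/s4.png")[130:220,240:360]
cv2.imwrite("pics/m5.png",cv2.resize(a,(800,600),interpolation=2))
o=readout.get_obs();t=o["ee_pos"];print(t,o["eef_rot"],o["force"],o["grip_width"])
P=[t-[0,0,d] for d in(.075,.079,.095)]
print((proj(s,P)-[240,130])*6.667)
E
```

```text
[0.46280198 0.02011505 0.18159095] [-3.14082511e+00 -6.40910279e-06  1.60973821e+00] [-0.73885121  0.34348474 -1.40933588] 0.028631142697592104
[[278.93695702 421.92801684]
 [279.26869394 431.16219929]
 [280.58144442 467.76520363]]
```

View pics/m5.png

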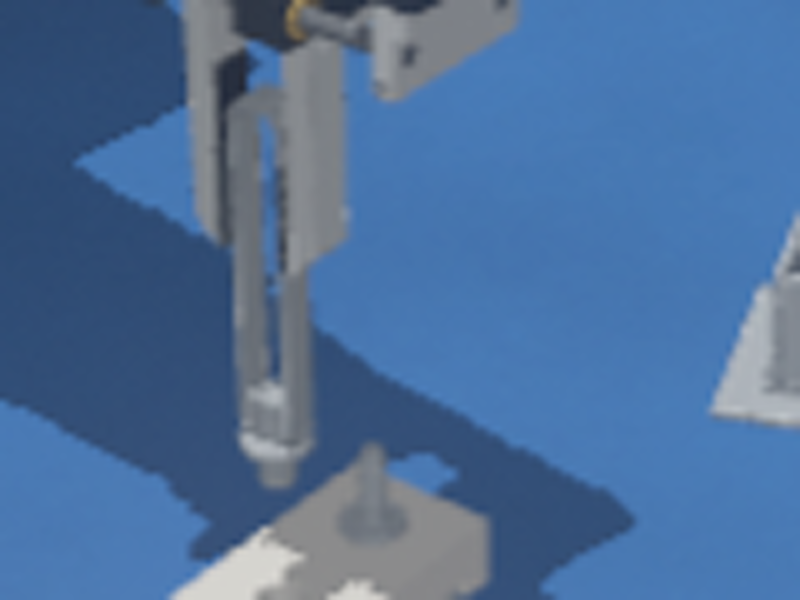

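The plug is held in the tongs, upright, flange at about (277,440) and clear of the rack. The jaws sit about 3–4 mm above the flange. Next I refine the port position while moving toward it.

```bash
python3 - <<'E'
from h import *
a=cv2.imread("pics/top0.png")[178:214,425:473]; b=cv2.imread("pics/s2.png")[228:264,220:268]
cv2.imwrite("pics/m6.png",np.vstack([cv2.resize(x,(400,300),interpolation=2) for x in(a,b)]))
g=cv2.cvtColor(cv2.imread("pics/top0.png"),cv2.COLOR_BGR2GRAY); print(g[188:205,438:456])
E
```

```text
[[215 196 167 211 211 208 214 209 207 209 212 220 221 184 129 114 120 122]
 [108 167 214 210 209 210 215 211 216 221 213 218 221 224 187 136 117 100]
 [175 220 214 214 218 218 220 222 219 220 221 215 221 221 220 186 123  90]
 [225 223 216 219 220 221 224 226 226 227 222 221 216 211 215 222 136  89]
 [228 221 216 216 221 228 225 209 206 221 227 221 218 217 218 227 143  95]
 [218 213 215 217 223 195 122  78  43  49 145 218 225 220 217 221 154 105]
 [221 215 218 224 210 117  63  83  56  11  37 166 225 224 222 220 234 145]
 [222 223 219 231 189  32   1  36  76  69  66 104 200 228 221 222 231 143]
 [223 221 223 230 192   9  31  25  36  72  69  80 198 229 222 224 232 142]
 [221 221 221 226 191  35  24  33  26  61  62  89 200 227 218 220 231 141]
 [227 225 221 227 205 116  41   2  11  35  55 143 214 224 219 217 233 148]
 [232 224 221 221 225 206 121  64  65  71 137 205 226 223 220 224 233 150]
 [230 225 219 219 225 227 208 170 167 188 217 223 219 216 215 222 232 143]
 [212 232 222 224 221 222 223 226 221 223 219 220 217 217 218 226 226 155]
 [150 223 232 221 220 220 220 220 218 214 220 220 222 221 230 227 177 118]
 [113 148 223 232 227 223 222 227 225 225 223 224 223 226 224 166 112 104]
 [109 111 159 222 234 232 232 227 226 225 224 224 214 217 193 151 142 145]]
```

View pics/m6.png

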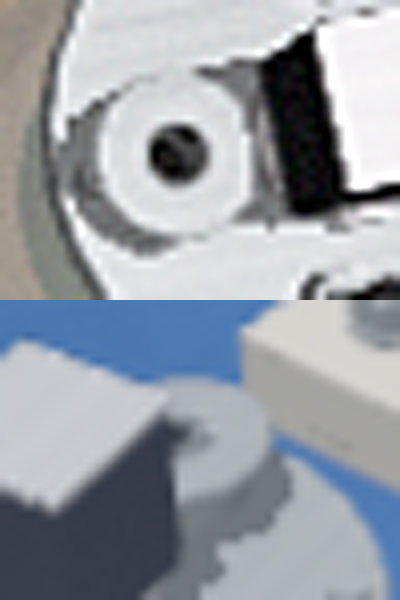

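Request:
arm_command(
  increments=[
    {"slide":[0.0,0,0.06],"yaw":0,"gripper":0.2},
    {"slide":[0.0,0,0.11],"yaw":0,"gripper":0.2},
    {"slide":[0.02,-0.04,0.115],"yaw":0.08,"gripper":0.2},
    {"slide":[0.04,-0.09,0.115],"yaw":0.08,"gripper":0.2},
    {"slide":[0.06,-0.14,0.115],"yaw":0.08,"gripper":0.2},
    {"slide":[0.08,-0.18,0.115],"yaw":0.08,"gripper":0.2},
    {"slide":[0.1,-0.22,0.115],"yaw":0.08,"gripper":0.2},
    {"slide":[0.1,-0.227,0.115],"yaw":0.08,"gripper":0.2},
  ],
)

```text
time_s: 10.28
ee_pos: [0.5633, -0.2088, 0.2951]
eef_rot: [-3.139, -0.001, 1.688]
force: [-0.7, 0.2, -0.7]
grip_width: 0.0284
```

```bash
python3 - <<'E'
from h import *
np.set_printoptions(precision=4,suppress=True)
c=load("top0"); g=cv2.cvtColor(cv2.imread("pics/top0.png"),cv2.COLOR_BGR2GRAY).astype(float)
w=np.clip(215-g[190:203,440:453],0,None); w[w<12]=0; w=np.minimum(w,150); yy,xx=np.mgrid[190:203,440:453]
uv=[(w*xx).sum()/w.sum(),(w*yy).sum()/w.sum()]; print(uv)
p=unproj(c,uv,.15)[0]; print("port top cam",p)
s=load("s2"); th=np.linspace(0,2*np.pi,200)
def ext(q):
    e=proj(s,np.c_[q[0]+.022*np.cos(th),q[1]+.022*np.sin(th),0*th+.15]); return np.array([e[:,0].max(),e[:,1].min()])
obs=np.array([252.65,237.4]); print("ext",ext(p),obs)
from scipy.optimize import fsolve
print("port scene cam",fsolve(lambda q:ext(q)-obs,p[:2]))
s=grab("scene","s5"); grab("top","t5"); o=readout.get_obs(); t=o["ee_pos"]; print(t)
a=cv2.imread("pics/s5.png")[180:255,200:300]; cv2.imwrite("pics/m7.png",cv2.resize(a,(800,600),interpolation=2))
print((proj(s,[t-[0,0,d] for d in(.078,.098)])-[200,180])*8, (proj(s,[[*p[:2],.15]])-[200,180])*8)
E
```

```text
[np.float64(445.88641037810476), np.float64(196.0919158361019)]
port top cam [ 0.5634 -0.2058  0.15  ]
ext [253.8193 235.8981] [252.65 237.4 ]
port scene cam [ 0.5649 -0.2107]
[ 0.5628 -0.2071  0.2961]
[[313.416  281.044 ]
 [319.7695 348.6964]] [[339.8242 503.503 ]]
```

View pics/m7.png

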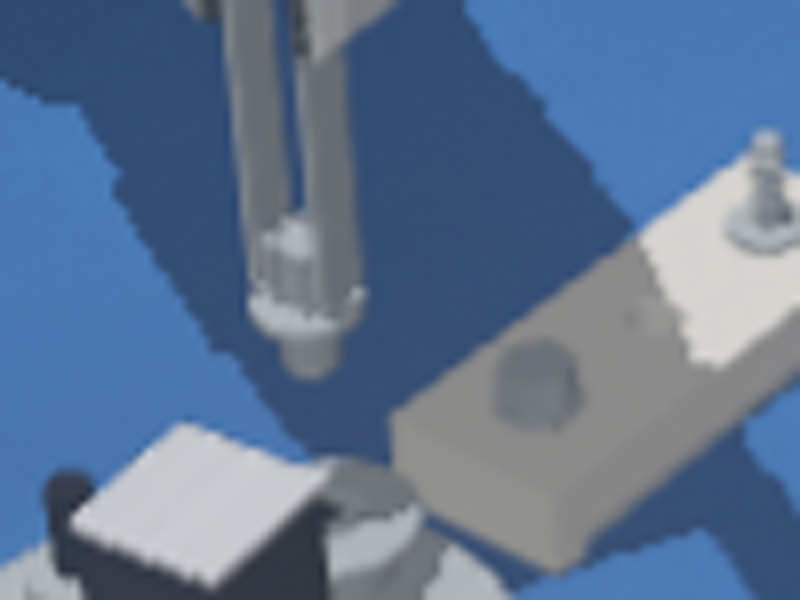

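The scene camera shows the plug over the port; static points and plug share a bias of about 1–2 px, so sight is only good to a few mm. From here I feel for the bore: centre over the estimate and lower gently.

Request:
arm_command(
  increments=[
    {"slide":[0.0005,0.0015,-0.02],"yaw":0,"gripper":0.2},
    {"slide":[0.0005,0.0015,-0.038],"yaw":0,"gripper":0.2},
    {"slide":[0.0005,0.0015,-0.043],"yaw":0,"gripper":0.2},
    {"slide":[0.0005,0.0015,-0.045],"yaw":0,"gripper":0.2},
    {"slide":[0.0005,0.0015,-0.046],"yaw":0,"gripper":0.2},
    {"slide":[0.0005,0.0015,-0.046],"yaw":0,"gripper":0.2},
  ],
)

```text
time_s: 11.12
ee_pos: [0.5637, -0.2053, 0.2516]
eef_rot: [3.141, 0.0, 1.69]
force: [0.5, -0.5, -1.4]
grip_width: 0.0281
```

Request:
arm_command(
  increments=[
    {"slide":[0,0,-0.001],"yaw":0,"gripper":0.2},
    {"slide":[0,0,-0.001],"yaw":0,"gripper":0.2},
  ],
)

```text
time_s: 11.38
ee_pos: [0.5636, -0.2054, 0.2502]
eef_rot: [-3.142, 0.0, 1.69]
force: [-0.2, 0.4, -0.7]
grip_width: 0.0285
```

Request:
arm_command(
  increments=[
    {"slide":[0,0,-0.001],"yaw":0,"gripper":0.2},
    {"slide":[0,0,-0.001],"yaw":0,"gripper":0.2},
  ],
)

```text
time_s: 11.62
ee_pos: [0.5635, -0.2054, 0.249]
eef_rot: [-3.141, -0.0, 1.69]
force: [-0.5, -0.7, -0.7]
grip_width: 0.0285
```

Request:
arm_command(
  increments=[
    {"slide":[0,0,-0.001],"yaw":0,"gripper":0.2},
    {"slide":[0,0,-0.001],"yaw":0,"gripper":0.2},
  ],
)

```text
time_s: 11.88
ee_pos: [0.5635, -0.2053, 0.248]
eef_rot: [-3.141, -0.0, 1.69]
force: [-0.5, 0.3, -1.1]
grip_width: 0.028
```

Request:
arm_command(
  increments=[
    {"slide":[0,0,-0.0005],"yaw":0,"gripper":0.2},
    {"slide":[0,0,-0.001],"yaw":0,"gripper":0.2},
  ],
)

```text
time_s: 12.12
ee_pos: [0.5636, -0.2053, 0.2471]
eef_rot: [3.142, -0.0, 1.69]
force: [0.2, 0.2, -0.9]
grip_width: 0.0286
```

Request:
arm_command(
  increments=[
    {"slide":[0,0,-0.001],"yaw":0,"gripper":0.2},
    {"slide":[0,0,-0.001],"yaw":0,"gripper":0.2},
  ],
)

```text
time_s: 12.38
ee_pos: [0.5635, -0.2054, 0.2461]
eef_rot: [-3.141, -0.0, 1.69]
force: [-0.1, -0.3, -1.6]
grip_width: 0.0284
```

Request:
arm_command(
  increments=[
    {"slide":[0,0,-0.0005],"yaw":0,"gripper":0.2},
    {"slide":[0,0,-0.001],"yaw":0,"gripper":0.2},
  ],
)

```text
time_s: 12.62
ee_pos: [0.5636, -0.2054, 0.2452]
eef_rot: [3.141, 0.0, 1.69]
force: [0.6, -0.5, -0.9]
grip_width: 0.0281
```

Request:
arm_command(
  increments=[
    {"slide":[0,0,-0.001],"yaw":0,"gripper":0.2},
    {"slide":[0,0,-0.002],"yaw":0,"gripper":0.2},
  ],
)

```text
time_s: 12.88
ee_pos: [0.5636, -0.2054, 0.2431]
eef_rot: [3.142, 0.0, 1.69]
force: [-0.8, -0.6, 0.5]
grip_width: 0.0284
```

Request:
arm_command(
  increments=[
    {"slide":[0,0,-0.001],"yaw":0,"gripper":0.2},
    {"slide":[0,0,-0.001],"yaw":0,"gripper":0.2},
  ],
)

```text
time_s: 13.12
ee_pos: [0.5635, -0.2054, 0.2422]
eef_rot: [3.142, 0.0, 1.69]
force: [0.1, -1.3, -0.5]
grip_width: 0.0284
```

Request:
arm_command(
  increments=[
    {"slide":[0,0,-0.001],"yaw":0,"gripper":0.2},
    {"slide":[0,0,-0.002],"yaw":0,"gripper":0.2},
  ],
)

```text
time_s: 13.38
ee_pos: [0.5636, -0.2054, 0.2403]
eef_rot: [3.141, 0.0, 1.69]
force: [-1.4, -2.4, 2.3]
grip_width: 0.0284
```

Request:
arm_command(
  increments=[
    {"slide":[0,0,-0.001],"yaw":0,"gripper":0.2},
    {"slide":[0,0,-0.001],"yaw":0,"gripper":0.2},
  ],
)

```text
time_s: 13.62
ee_pos: [0.5635, -0.2054, 0.2389]
eef_rot: [-3.141, -0.0, 1.69]
force: [-0.6, -1.4, -0.0]
grip_width: 0.0285
```

```bash
python3 - <<'E'
from h import *
s=grab("scene","s6")
a=cv2.imread("pics/s6.png")[195:270,195:295]; cv2.imwrite("pics/m8.png",cv2.resize(a,(800,600),interpolation=2))
o=readout.get_obs();print(o["ee_pos"],o["force"],o["moment"])
E
```

```text
[ 0.56351649 -0.20534533  0.23897683] [-1.05220216 -2.56843693 -0.02633048] [-0.58401478  0.13887495  0.01619572]
```

View pics/m8.png

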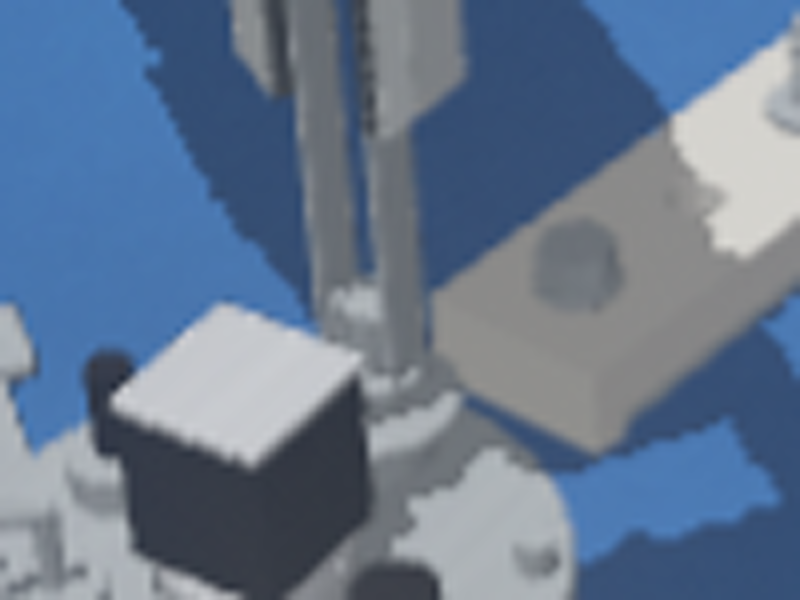

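The plug is in the bore: flange at about (390,385), just above the rim, with foot about 9 mm in. The side force of −2.5 N in y says the tool is a little too far +y. I ease that and go on down.

Request:
arm_command(
  increments=[
    {"slide":[-0.0003,-0.001,0],"yaw":0,"gripper":0.2},
    {"slide":[-0.0003,-0.001,-0.001],"yaw":0,"gripper":0.2},
    {"slide":[-0.0003,-0.001,-0.002],"yaw":0,"gripper":0.2},
  ],
)

```text
time_s: 14.05
ee_pos: [0.5633, -0.2062, 0.2371]
eef_rot: [3.141, -0.0, 1.69]
force: [-0.4, 0.8, 0.6]
grip_width: 0.0286
```

Request:
arm_command(
  increments=[
    {"slide":[0,0,-0.001],"yaw":0,"gripper":0.2},
    {"slide":[0,0,-0.002],"yaw":0,"gripper":0.2},
  ],
)

```text
time_s: 14.3
ee_pos: [0.5633, -0.2063, 0.2351]
eef_rot: [3.142, -0.0, 1.69]
force: [-0.1, 0.0, 0.9]
grip_width: 0.0282
```

Request:
arm_command(
  increments=[
    {"slide":[0,0,-0.001],"yaw":0,"gripper":0.2},
    {"slide":[0,0,-0.001],"yaw":0,"gripper":0.2},
  ],
)

```text
time_s: 14.55
ee_pos: [0.5632, -0.2063, 0.2339]
eef_rot: [-3.141, -0.0, 1.69]
force: [-0.3, -0.0, -1.0]
grip_width: 0.0285
```

Request:
arm_command(
  increments=[
    {"slide":[0,0,-0.001],"yaw":0,"gripper":0.2},
    {"slide":[0,0,-0.001],"yaw":0,"gripper":0.2},
  ],
)

```text
time_s: 14.8
ee_pos: [0.5632, -0.2063, 0.233]
eef_rot: [-3.141, -0.0, 1.69]
force: [-0.6, 0.7, -0.5]
grip_width: 0.0281
```

Request:
arm_command(
  increments=[
    {"slide":[0,0,-0.0005],"yaw":0,"gripper":0.2},
    {"slide":[0,0,-0.0005],"yaw":0,"gripper":0.2},
  ],
)

```text
time_s: 15.05
ee_pos: [0.5632, -0.2064, 0.2326]
eef_rot: [-3.142, -0.0, 1.69]
force: [-0.4, -0.2, 1.4]
grip_width: 0.0283
```

Request:
arm_command(
  increments=[
    {"slide":[0,0,-0.0005],"yaw":0,"gripper":0.2},
    {"slide":[0,0,-0.0005],"yaw":0,"gripper":0.2},
  ],
)

```text
time_s: 15.3
ee_pos: [0.5632, -0.2063, 0.2321]
eef_rot: [-3.142, 0.0, 1.69]
force: [-0.7, -0.2, 0.7]
grip_width: 0.0286
```

Request:
arm_command(
  increments=[
    {"slide":[0,0,-0.0005],"yaw":0,"gripper":0.2},
    {"slide":[0,0,-0.0005],"yaw":0,"gripper":0.2},
  ],
)

```text
time_s: 15.55
ee_pos: [0.5632, -0.2064, 0.2318]
eef_rot: [3.142, 0.0, 1.69]
force: [-1.8, 1.2, 3.4]
grip_width: 0.0283
```

Request:
arm_command(
  increments=[
    {"slide":[0,0,-0.0005],"yaw":0,"gripper":0.2},
    {"slide":[0,0,-0.0005],"yaw":0,"gripper":0.2},
  ],
)

```text
time_s: 15.8
ee_pos: [0.5631, -0.2063, 0.2315]
eef_rot: [-3.142, 0.0, 1.69]
force: [-4.1, 1.1, 5.9]
grip_width: 0.0282
```

Request:
arm_command(
  increments=[
    {"slide":[0,0,-0.0005],"yaw":0,"gripper":0.2},
    {"slide":[0,0,-0.0005],"yaw":0,"gripper":0.2},
  ],
)

```text
time_s: 16.05
ee_pos: [0.5631, -0.2063, 0.2314]
eef_rot: [3.142, 0.0, 1.69]
force: [-4.6, 1.7, 9.1]
grip_width: 0.0282
```

The flange met the rim at TCP 0.232, exactly where it should. Next is bedding toward 15 N.

Request:
arm_command(
  increments=[
    {"slide":[-0.0003,0,-0.0004],"yaw":0,"gripper":0.2},
    {"slide":[-0.0003,0,-0.0006],"yaw":0,"gripper":0.2},
    {"slide":[-0.0003,0,-0.0006],"yaw":0,"gripper":0.2},
  ],
)

```text
time_s: 16.42
ee_pos: [0.563, -0.2063, 0.2311]
eef_rot: [3.141, 0.0, 1.69]
force: [-5.0, 2.4, 11.5]
grip_width: 0.0285
```

Request:
arm_command(
  increments=[
    {"slide":[0,0,-0.0003],"yaw":0,"gripper":0.2},
    {"slide":[0,0,-0.0003],"yaw":0,"gripper":0.2},
  ],
)

```text
time_s: 16.68
ee_pos: [0.563, -0.2064, 0.2309]
eef_rot: [3.141, 0.001, 1.69]
force: [-5.2, 1.5, 11.5]
grip_width: 0.0284
```

Request:
arm_command(
  increments=[
    {"slide":[-0.0003,0,-0.0005],"yaw":0,"gripper":0.2},
    {"slide":[-0.0003,0,-0.0005],"yaw":0,"gripper":0.2},
    {"slide":[-0.0003,0,-0.0005],"yaw":0,"gripper":0.2},
  ],
)

```text
time_s: 17.05
ee_pos: [0.5628, -0.2063, 0.2304]
eef_rot: [3.14, 0.001, 1.69]
force: [-3.8, 1.6, 11.1]
grip_width: 0.0284
```

Request:
arm_command(
  increments=[
    {"slide":[0,0,-0.0003],"yaw":0,"gripper":0.2},
    {"slide":[0,0,-0.0003],"yaw":0,"gripper":0.2},
    {"slide":[0,0,-0.0003],"yaw":0,"gripper":0.2},
    {"slide":[0,0,-0.0003],"yaw":0,"gripper":0.2},
  ],
)

```text
time_s: 17.55
ee_pos: [0.5629, -0.2063, 0.2302]
eef_rot: [3.14, 0.001, 1.69]
force: [-3.7, 2.4, 11.6]
grip_width: 0.0289
```

Request:
arm_command(
  increments=[
    {"slide":[0,0,-0.0004],"yaw":0,"gripper":0.2},
    {"slide":[0,0,-0.0008],"yaw":0,"gripper":0.2},
    {"slide":[0,0,-0.0008],"yaw":0,"gripper":0.2},
  ],
)

```text
time_s: 17.92
ee_pos: [0.5628, -0.2063, 0.2293]
eef_rot: [3.14, 0.001, 1.69]
force: [-2.8, 1.4, 10.7]
grip_width: 0.0284
```

Request:
arm_command(
  increments=[
    {"slide":[0,0,-0.0004],"yaw":0,"gripper":0.2},
    {"slide":[0,0,-0.0008],"yaw":0,"gripper":0.2},
    {"slide":[0,0,-0.0008],"yaw":0,"gripper":0.2},
  ],
)

```text
time_s: 18.3
ee_pos: [0.5629, -0.2063, 0.2285]
eef_rot: [3.14, 0.001, 1.69]
force: [-3.9, 1.4, 10.6]
grip_width: 0.0285
```

Request:
arm_command(
  increments=[
    {"slide":[0,0,-0.0004],"yaw":0,"gripper":0.2},
    {"slide":[0,0,-0.0006],"yaw":0,"gripper":0.2},
    {"slide":[0,0,-0.0006],"yaw":0,"gripper":0.2},
  ],
)

```text
time_s: 18.68
ee_pos: [0.5629, -0.2063, 0.2281]
eef_rot: [3.14, 0.001, 1.69]
force: [-4.7, 1.6, 11.8]
grip_width: 0.0285
```

Request:
arm_command(
  increments=[
    {"slide":[0,0,-0.0004],"yaw":0,"gripper":0.2},
    {"slide":[0,0,-0.0004],"yaw":0,"gripper":0.2},
  ],
)

```text
time_s: 18.92
ee_pos: [0.5629, -0.2064, 0.2279]
eef_rot: [3.14, 0.001, 1.69]
force: [-3.8, 2.6, 14.0]
grip_width: 0.0284
```

Request:
arm_command(
  increments=[
    {"slide":[0,0,-0.0004],"yaw":0,"gripper":0.2},
    {"slide":[0,0,-0.0004],"yaw":0,"gripper":0.2},
  ],
)

```text
time_s: 19.18
ee_pos: [0.5629, -0.2064, 0.2279]
eef_rot: [3.139, 0.001, 1.69]
force: [-5.6, 2.2, 15.9]
grip_width: 0.0284
```

The jaws now rest on the flange and the force is about 15–16 N. Holding for more than 1 s.

Request:
arm_command(
  increments=[
    {"slide":[0,0,0],"yaw":0,"gripper":0.2},
    {"slide":[0,0,0],"yaw":0,"gripper":0.2},
    {"slide":[0,0,0],"yaw":0,"gripper":0.2},
    {"slide":[0,0,0],"yaw":0,"gripper":0.2},
    {"slide":[0,0,0],"yaw":0,"gripper":0.2},
    {"slide":[0,0,0],"yaw":0,"gripper":0.2},
    {"slide":[0,0,0],"yaw":0,"gripper":0.2},
    {"slide":[0,0,0],"yaw":0,"gripper":0.2},
  ],
)

```text
time_s: 20.18
ee_pos: [0.5629, -0.2064, 0.2279]
eef_rot: [3.14, 0.001, 1.69]
force: [-5.3, 1.4, 16.6]
grip_width: 0.0286
```

Request:
arm_command(
  increments=[
    {"slide":[0,0,0],"yaw":0,"gripper":0.2},
    {"slide":[0,0,0],"yaw":0,"gripper":0.2},
    {"slide":[0,0,0],"yaw":0,"gripper":0.2},
  ],
)

```text
time_s: 20.55
ee_pos: [0.5629, -0.2064, 0.2279]
eef_rot: [3.139, 0.001, 1.69]
force: [-4.9, 1.5, 16.3]
grip_width: 0.0284
```

Request:
arm_command(
  increments=[
    {"slide":[0,0,0.0015],"yaw":0,"gripper":0.2},
    {"slide":[0,0,0.0018],"yaw":0,"gripper":0.32},
    {"slide":[0,0,0.0018],"yaw":0,"gripper":0.36},
    {"slide":[0,0,0.0018],"yaw":0,"gripper":0.365},
    {"slide":[0,0,0.0018],"yaw":0,"gripper":0.365},
    {"slide":[0,0,0.0018],"yaw":0,"gripper":0.365},
  ],
)

```text
time_s: 21.3
ee_pos: [0.5627, -0.2063, 0.2277]
eef_rot: [-3.142, -0.0, 1.69]
force: [-2.1, -0.3, 4.0]
grip_width: 0.0344
```

Request:
arm_command(
  increments=[
    {"slide":[0,0,0.003],"yaw":0,"gripper":0.365},
    {"slide":[0,0,0.006],"yaw":0,"gripper":0.365},
    {"slide":[0,0,0.01],"yaw":0,"gripper":0.365},
    {"slide":[0,0,0.015],"yaw":0,"gripper":0.365},
    {"slide":[0,0,0.025],"yaw":0,"gripper":0.365},
    {"slide":[0,0,0.06],"yaw":0,"gripper":0.365},
    {"slide":[0,0,0.06],"yaw":0,"gripper":0.365},
    {"slide":[0,0,0.06],"yaw":0,"gripper":0.365},
  ],
)

```text
time_s: 22.3
ee_pos: [0.5625, -0.2063, 0.2872]
eef_rot: [-3.141, -0.0, 1.69]
force: [0.3, 0.1, -0.6]
grip_width: 0.0344
```

```bash
python3 - <<'E'
from h import *
s=grab("scene","s7")
a=cv2.imread("pics/s7.png")[150:270,175:335]; cv2.imwrite("pics/m9.png",cv2.resize(a,(800,600),interpolation=2))
o=readout.get_obs();t=o["ee_pos"];print(t,o["force"],o["grip_width"])
print((proj(s,[t-[0,0,.0715],t-[0,0,.075]])-[175,150])*5)
E
```

```text
[ 0.56241252 -0.20624225  0.28677422] [-0.51127374 -0.14083471 -1.08310449] 0.03419157420493682
[[322.44302392 330.14497882]
 [323.14036815 337.58728121]]
```

View pics/m9.png

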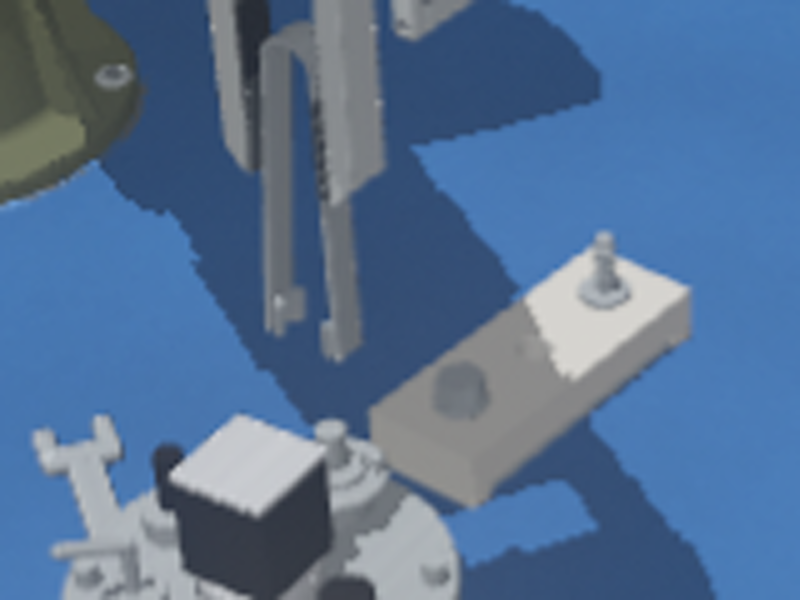

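The plug is seated in the port, flange on the ferrule at about (345,470), and the tongs hang clear above it (jaws (280,330) and (340,355)). Checking numerically whether the tongs tilted in the grip.

```bash
python3 - <<'E'
from h import *
np.set_printoptions(precision=2,suppress=True)
for tag,t,yaw,off,k,bow,tl,tr in [("s2",[.4611,.0203,.1727],1.61,[220,110],4,(237,152),(222,346),(260,360)),("s7",[.5624,-.2063,.2868],1.69,[175,150],5,(292,27),(274,333),(341,360))]:
    c=load(tag); t=np.array(t); u=np.array([np.sin(yaw),-np.cos(yaw),0])
    P=[t+[0,0,.0595]]+[t-[0,0,.0745]+d*u for d in(-.0155,.0155)]
    p=proj(c,P); o=np.array([bow,tl,tr])/k+off; print(tag,(o-p))
    # sensitivity px per mm of tips along u and along v
    v=np.array([-u[1],u[0],0]); q=t-[0,0,.0745]
    print(" du",proj(c,[q+.01*u])-proj(c,[q])," dv",proj(c,[q+.01*v])-proj(c,[q]),"dz",proj(c,[q+[0,0,.01]])-proj(c,[q]))
E
```

```text
s2 [[-0.4   1.22]
 [-1.    2.78]
 [-1.49  1.9 ]]
 du [[3.23 1.42]]  dv [[ 2.65 -1.86]] dz [[-0.13 -3.46]]
s7 [[-0.33 -0.23]
 [-3.34  1.89]
 [-2.9   2.07]]
 du [[4.2  1.69]]  dv [[ 3.33 -2.65]] dz [[-0.4  -4.27]]
```

Request:
arm_command(
  increments=[
    {"slide":[-0.007,0.06,0.01],"yaw":-0.15,"gripper":0.365},
    {"slide":[-0.014,0.12,0.01],"yaw":-0.3,"gripper":0.365},
    {"slide":[-0.021,0.18,0.01],"yaw":-0.45,"gripper":0.365},
    {"slide":[-0.028,0.24,0.01],"yaw":-0.6,"gripper":0.365},
    {"slide":[-0.035,0.3,0.01],"yaw":-0.75,"gripper":0.365},
    {"slide":[-0.042,0.36,0.01],"yaw":-0.9,"gripper":0.365},
    {"slide":[-0.049,0.42,0.01],"yaw":-1.05,"gripper":0.365},
    {"slide":[-0.055,0.47,0.0],"yaw":-1.2,"gripper":0.365},
  ],
)

```text
time_s: 23.35
ee_pos: [0.507, 0.2658, 0.2873]
eef_rot: [-3.142, 0.0, 0.486]
force: [0.6, 0.3, -0.5]
grip_width: 0.0341
```

Request:
arm_command(
  increments=[
    {"slide":[0,0.05,0],"yaw":-0.076,"gripper":0.365},
    {"slide":[0,0.053,-0.03],"yaw":-0.08,"gripper":0.365},
    {"slide":[0,0.053,-0.08],"yaw":-0.08,"gripper":0.365},
    {"slide":[0,0.053,-0.12],"yaw":-0.08,"gripper":0.365},
    {"slide":[0,0.053,-0.135],"yaw":-0.08,"gripper":0.365},
    {"slide":[0,0.053,-0.135],"yaw":-0.08,"gripper":0.365},
    {"slide":[0,0.053,-0.135],"yaw":-0.08,"gripper":0.365},
  ],
)

```text
time_s: 24.22
ee_pos: [0.5083, 0.317, 0.1544]
eef_rot: [-3.141, -0.002, 0.41]
force: [-0.2, -0.5, -0.5]
grip_width: 0.0342
```

```bash
python3 - <<'E'
from h import *
np.set_printoptions(precision=2,suppress=True)
s=grab("scene","s8"); grab("top","t8")
o=readout.get_obs();t=o["ee_pos"];print(np.round(t,4),o["force"],o["eef_rot"])
a=cv2.imread("pics/s8.png")[115:203,326:396]; cv2.imwrite("pics/m10.png",cv2.resize(a,(477,600),interpolation=2))
b=cv2.imread("pics/t8.png")[207:257,190:246]
cv2.imwrite("pics/m10.png",np.hstack([cv2.resize(a,(477,600),interpolation=2),np.vstack([cv2.resize(b,(323,288),interpolation=2),np.zeros((312,323,3),np.uint8)])]))
k=477/70; off=[326,115]
u=np.array([.399,-.917,0]);v=np.array([.917,.399,0]);q=t-[0,0,.0745]
st=np.array([.5006,.3165,0])
f=lambda P:(proj(s,P)-off)*k
print("tips",f([q,q-.0155*u,q+.0155*u]),"bow",f([t+[0,0,.0595]]))
print("du,dv 10mm",f([q+.01*u])-f([q]),f([q+.01*v])-f([q]))
print("rim corners",f([st+[0,0,.062]+a*.011*v+b*.03*u for a,b in((1,1),(1,-1),(-1,-1),(-1,1))]))
E
```

```text
[0.51 0.32 0.15] [-0.35  1.17 -0.8 ] [-3.14 -0.    0.41]
tips [[276.01 310.59]
 [283.   292.03]
 [268.89 329.46]] bow [[298.24   6.82]]
du,dv 10mm [[-4.58 12.14]] [[24.43  3.45]]
rim corners [[270.21 383.65]
 [297.04 310.58]
 [244.77 303.19]
 [216.27 375.79]]
```

View pics/m10.png

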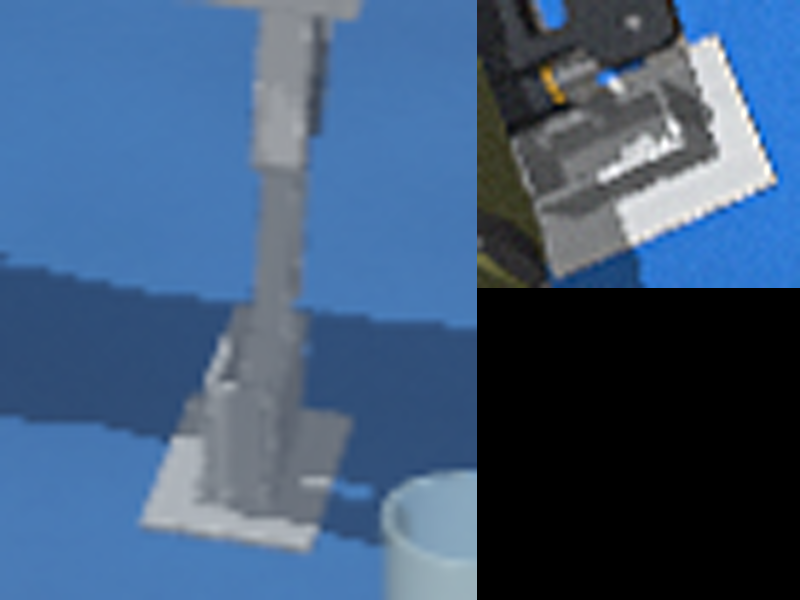

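The top of the stand shows where I projected it, rim back edge about (235–308, 308). The near leg runs x ≈ 255–260 in the picture, as a vertical tongs predicts within about 1 mm. So there's no tilt, and I shift back to the TCP where the tongs were picked up.

Request:
arm_command(
  increments=[
    {"slide":[-0.0058,-0.0005,0],"yaw":0,"gripper":0.365},
    {"slide":[-0.0058,-0.0005,-0.008],"yaw":0,"gripper":0.365},
    {"slide":[-0.0058,-0.0005,-0.014],"yaw":0,"gripper":0.365},
    {"slide":[-0.0058,-0.0005,-0.02],"yaw":0,"gripper":0.365},
    {"slide":[-0.0058,-0.0005,-0.02],"yaw":0,"gripper":0.365},
  ],
)

```text
time_s: 24.95
ee_pos: [0.5017, 0.316, 0.1321]
eef_rot: [3.142, 0.001, 0.41]
force: [-0.8, 0.4, -0.6]
grip_width: 0.0346
```

Request:
arm_command(
  increments=[
    {"slide":[0,0,-0.003],"yaw":0,"gripper":0.365},
    {"slide":[0,0,-0.006],"yaw":0,"gripper":0.365},
    {"slide":[0,0,-0.006],"yaw":0,"gripper":0.365},
  ],
)

```text
time_s: 25.32
ee_pos: [0.5018, 0.3161, 0.1265]
eef_rot: [3.142, 0.0, 0.41]
force: [0.5, 0.3, -1.1]
grip_width: 0.0344
```

Past rim height with no contact, so the tips are in the pocket. Lowering on.

Request:
arm_command(
  increments=[
    {"slide":[0,0,-0.008],"yaw":0,"gripper":0.365},
    {"slide":[0,0,-0.016],"yaw":0,"gripper":0.365},
    {"slide":[0,0,-0.024],"yaw":0,"gripper":0.365},
    {"slide":[0,0,-0.032],"yaw":0,"gripper":0.365},
    {"slide":[0,0,-0.038],"yaw":0,"gripper":0.365},
    {"slide":[0,0,-0.04],"yaw":0,"gripper":0.365},
    {"slide":[0,0,-0.04],"yaw":0,"gripper":0.365},
  ],
)

```text
time_s: 26.2
ee_pos: [0.5019, 0.3162, 0.0868]
eef_rot: [-3.142, -0.0, 0.41]
force: [0.0, 0.0, -0.8]
grip_width: 0.0343
```

Request:
arm_command(
  increments=[
    {"slide":[0,0,-0.001],"yaw":0,"gripper":0.365},
    {"slide":[0,0,-0.002],"yaw":0,"gripper":0.365},
    {"slide":[0,0,-0.003],"yaw":0,"gripper":0.365},
    {"slide":[0,0,-0.0035],"yaw":0,"gripper":0.365},
    {"slide":[0,0,-0.0035],"yaw":0,"gripper":0.365},
  ],
)

```text
time_s: 26.82
ee_pos: [0.5019, 0.3161, 0.0832]
eef_rot: [3.142, 0.0, 0.41]
force: [-0.9, 0.1, -0.9]
grip_width: 0.0346
```

Request:
arm_command(
  increments=[
    {"slide":[0,0,-0.0008],"yaw":0,"gripper":0.365},
    {"slide":[0,0,-0.0008],"yaw":0,"gripper":0.4},
    {"slide":[0,0,-0.0008],"yaw":0,"gripper":0.46},
    {"slide":[0,0,-0.0008],"yaw":0,"gripper":0.6},
    {"slide":[0,0,-0.0008],"yaw":0,"gripper":1.0},
    {"slide":[0,0,-0.0008],"yaw":0,"gripper":1.0},
    {"slide":[0,0,-0.0008],"yaw":0,"gripper":1.0},
    {"slide":[0,0,-0.0008],"yaw":0,"gripper":1.0},
  ],
)

```text
time_s: 27.82
ee_pos: [0.5019, 0.3162, 0.0824]
eef_rot: [3.142, -0.0, 0.41]
force: [0.3, 0.6, 0.1]
grip_width: 0.0898
```

Request:
arm_command(
  increments=[
    {"slide":[0,0,0.03],"yaw":0,"gripper":1.0},
    {"slide":[0,0,0.06],"yaw":0,"gripper":1.0},
    {"slide":[0,0,0.1],"yaw":0,"gripper":1.0},
    {"slide":[0,0,0.15],"yaw":0,"gripper":1.0},
    {"slide":[-0.03,-0.06,0.17],"yaw":0,"gripper":1.0},
    {"slide":[-0.06,-0.12,0.17],"yaw":0,"gripper":1.0},
    {"slide":[-0.08,-0.16,0.17],"yaw":0,"gripper":1.0},
    {"slide":[-0.08,-0.16,0.17],"yaw":0,"gripper":1.0},
  ],
)

```text
time_s: 28.82
ee_pos: [0.421, 0.1542, 0.2532]
eef_rot: [3.141, -0.001, 0.407]
force: [0.4, 0.3, 0.6]
grip_width: 0.0939
```

```bash
python3 - <<'E'
from h import *
s=grab("scene","s9"); o=readout.get_obs(); print(o["ee_pos"],o["force"],o["grip_width"])
a=cv2.imread("pics/scene0.png").astype(int); b=cv2.imread("pics/s9.png").astype(int)
d=np.abs(a-b).max(2)
for nm,(x0,y0,x1,y1) in dict(tongs=(340,130,385,200),bottle=(350,205,385,260),beaker_ring=(380,180,435,225),dish=(330,275,380,315),rack=(245,190,315,250),port=(225,228,262,262)).items():
    r=d[y0:y1,x0:x1]; print(nm,r.mean().round(1),(r>60).sum())
ys,xs=np.where(d[130:200,340:385]>60)
if len(xs): print(xs.min()+340,xs.max()+340,ys.min()+130,ys.max()+130)
cv2.imwrite("pics/m11.png",np.hstack([cv2.resize(b[125:205,335:388].astype(np.uint8),(397,600),interpolation=2),cv2.resize(b[190:270,190:243].astype(np.uint8),(397,600),interpolation=2)]))
E
```

```text
[0.42181249 0.15545882 0.25315147] [ 0.48259457 -0.09042345 -0.07608932] 0.09365064147638014
tongs 10.0 104
bottle 7.2 0
beaker_ring 7.0 0
dish 7.2 0
rack 9.8 100
port 9.3 24
340 350 173 190
```

The tongs' pixels match the opening picture except for an arm shadow on the foot plate, and nothing else moved. Handing in.

```bash
python3 -c "
from station import job; print(job.hand_in())"
```

```text
the job is handed in; nothing more can be done
None
```

I closed the open port with the blanking plug, handling it only with the tongs, and stood the tongs back in their stand. The job was handed in at about 29 s of the 72 s allowed, and it reported no verdict.

- **Seating:** The plug went into the bore on the first try. The flange met the rim at the expected height (tool point at 0.232 m).
- **Bedding:** The jaws then slid about 4 mm down the stem at roughly 11–12 N until they rested on the flange. I held the push at about 16 N for over 1 s. The highest reading was 16.6 N; zero drift of about −1 N puts the true force nearer 17.5 N.
- **Release:** A picture taken after letting go showed the plug seated and the tongs clear of it.
- **Tongs:** In the last comparison with the opening picture, the only difference around the stand was a shadow on its foot plate, so the tongs stand as they did at first.
- **Other objects:** The bottle, beaker, ring and dish showed no change. The rack area differed, as expected with the plug gone. I made no separate check of the two other fittings or the wrench.

**Disagreements and gaps:**
- The two cameras differed by about 5 mm on the plug and port positions, which the insertion by feel settled.
- One estimate from the pictures suggested the tongs had tilted in the grip. A closer look above the stand, and the contact-free entry into the pocket, did not bear that out.
- The last picture could not be viewed because the 12-picture limit was reached. That final check was numerical only.

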